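# Aim the altar spotlight at the spirit house and switch it on

### The arm

A 6-joint arm with a two-finger parallel gripper is mounted at the origin on the work surface. World frame = base frame: x ahead of the robot, y to its left, z up, the work surface at z = 0. Lengths are in mm, angles in rad, forces in N, time in s.
With the tool pointing down it reaches from about 275 to 750 mm from the base axis. Payload 10.2 kg.
Tool frame: the origin (TCP) lies midway between the tips of the shut fingers; the grasp point (between the pads) lies grasp_offset behind it (grasp_offset is the distance from the TCP to the grasp point, in mm); x points along the fingers, z is the direction in which the jaws open and shut, and the axes are right-handed (so a half turn about x gives the same grasp; the last joint's range is limited). The gripper opens to 85 mm and grips with 20 to 120 N. Pads are 22 mm wide; open, the fingers measure 114 mm over their backs; the gripper's body (76 mm by 85 mm) begins 54 mm behind the grasp point. The pads swing forward as they close: fully open they stand 13 mm farther back than shut.
Start: joints at [1.036, 0.313, 1.498, -0, 1.331, -0.223], TCP at [161.068, 499.688, 231.294] pointing down, gripper open.
Joint ranges: [-2.94, 2.94], [-0.97, 2.17], [0.19, 2.56], [-1.23, 4.37], [0.02, 3.11], [-2.88, 2.88]. Speed limits (rad/s): [2.39, 2.39, 3.01, 3.14, 3.14, 3.14].

### API

Orientations are given as a unit quaternion [w, x, y, z].
In Python, from rig import sense, capture, calibration, finish_job, grasp_offset gives the robot as it stands.
- The arm moves only by the shell command python3 -m jog 'ROWS' [FORCE]. ROWS is JSON, a list of rows, each an object with "linear": the shift along the tool's x, y, z scaled (see below), a list of three; "rotation": the turn, a rotation vector about the tool's x, y, z scaled (see below), a list of three; "grip": the finger opening in mm, from 0 to 85.4. A call has 1 to 20 rows; each row is the pose to reach, as a shift and turn from the pose measured when the call began, along the tool's axes at that moment; what a row does not reach only later rows make up. The controller multiplies each number of a shift by 0.3 m and each number of a turn by 0.5 rad. A row lasts 1/12 s, in which the tool goes at most 41.7 mm and 7.16 degrees, less where a joint would pass 70% of its speed; a pose out of reach is approached as far as the arm can. A call with a number of a shift or a turn outside -1 to 1 is refused whole. A call with a gripper value outside its range is refused whole. The fingers move at their own pace and stop on an object; FORCE is the grip in N (left out, the last holds). Time passes only in rows, so rows that repeat a pose let the fingers close. It gives the time, the measured TCP pose, the force and the opening at its end, in the units of the state.
- sense(): the state, without advancing time (a new reading comes with each control period).
- capture(name): name is "scene" or "top" or "wrist"; returns (picture, depth): 420x560x3 uint8, red, green, blue; 420x560 float32, mm along the optical axis (not along the pixel's ray), 0 where there is no reading.
- calibration(name): a dict with "intrinsics" (3x3 intrinsics, pixels), "dist" ([k1, k2, p1, p2, k3] as OpenCV has them; the pictures are not rectified), "world_from_camera" (4x4, takes a point from camera to world coordinates). Camera axes: x right, y up, looking along -z (the intrinsics and any distortion apply to the point x, -y, -z); pixel columns grow to the right and rows downward; lengths in mm; the calibration is good to about 2 mm. A picture is of the moment at which its call begins: read the wrist's pose just before it. calibration takes no time and is no camera call; for the wrist camera it gives the pose at the moment of the call.
- finish_job(): hands the job in, once; it reports no verdict.
The state is a dict: "time_s": time; "joints": joint angles; "dq": joint speeds; "tau": joint torques, N m; "eef_pos": TCP position; "ee_rot": TCP orientation; "force": force on the tool from outside, world axes, zero at the start; "wrist_torque": the same for the moment, N m; "grip_width": opening from 0.0 (shut) to 1.0 (fully open).
Only numpy, scipy, OpenCV 4.12 (cv2) and the standard library are available. Lean on these libraries where they do the work, as an engineer would, in place of code of your own. Each camera call takes 0.05 s, during which the arm holds its last target.

### The job

The altar's swing-arm spotlight points off to the side: push its arm round with a fingertip until the lamp points into the doorway of the spirit house, leaving the lamp's foot where it stands. Only then push the lever on the white switch box all the way across to its other stop, to turn the lamp on, and draw back. Lift nothing, and leave the other things on the altar as they are.

Things in the scene. Friction and masses are not known exactly. Their poses are not given: they have to be found in the camera images.
- lamp: LED spotlight for the altar, standing loose: a heavy round dark steel foot 120 mm wide and 16 mm thick, with a thin aluminium post (16 mm) in its middle; 1.1 kg in all, slides if pushed hard. A level arm turns on top of the post. Origin: centre of the foot's underside, on the post's axis; z up
- lamp_arm (a joint): angle of the arm about the upright post, rad: 0 when the arm points along the foot's own x axis, growing counter-clockwise seen from above; stops at -2.2 and 2.2. It turns with light friction (0.05 N m), has no spring and stays where it is left
- lamp_pivot (a point): point on the post's axis at the mid-height of the arm, 95 mm above the altar top. The arm is an aluminium bar 10 mm wide and 16 mm tall (87 to 103 mm above the altar top), bare from 15 to 95 mm out from this axis, with the lamp head beyond. Hub on the post: 30 mm wide, top at 108 mm. Below the arm is free space down to the foot and the altar top
- lamp_lens (a point): middle of the lens, at the free end of the arm, 145 mm out from the post's axis and 95 mm above the altar top; its x axis is the direction in which the lamp points (straight out along the arm), z up. The lamp head is round, black, 42 mm across (74 to 116 mm above the altar top) and 48 mm long
- foot_rim (a point): point on the rim of the lamp's foot, 60 mm from its axis, 8 mm high
- doorway (a point): middle of the open doorway (68 mm wide, 80 mm high) of the wooden spirit house, 82 mm above the altar top; x axis: from the doorway into the house. The house is fixed, its centre 60 mm in from here: plinth 150 deep x 160 wide, a low step in front, gabled terracotta roof 165 deep x 160 wide with its ridge along x, 235 mm tall. The tiny door stands open, square to the wall
- switch: white plastic switch box of the lamp, fixed to the altar top, 100 x 100 x 34 mm. Origin: centre of its underside; its front faces its own -x; z up
- switch_lever (a joint): angle of the black lever on top of the switch box about an upright axis, rad: 0 at the off stop, 1.4 at the on stop, growing counter-clockwise seen from above. Off it points 140 degrees from the box's own x axis (front and left, seen from the robot), on 220 degrees (front and right). Light friction (0.04 N m), no spring, stays where it is left
- switch_pivot (a point): point on the lever's axis, 40 mm above the altar top, 12 mm behind the box's centre (its own +x)
- lever_post (a point): top of the upright round post at the lever's free end: 14 mm thick, from 40 to 70 mm above the altar top, 55 mm from the lever's axis. The flat bar from the axis to the post is 10 mm wide and ends 48 mm above the altar top
- vase: white porcelain vase, 88 mm wide at most, 175 mm tall, loose; origin: centre of its underside. To be left alone
- incense_pot: glazed ceramic incense pot, open, 112 mm wide, 65 mm tall, loose; origin: centre of its underside. To be left alone
- saucer: stainless steel saucer, 110 mm wide, 14 mm tall, loose; origin: centre of its underside. To be left alone
- tea_cup: small white porcelain tea cup without handle, 60 mm wide, 45 mm tall, loose; origin: centre of its underside. To be left alone
- candlestick: brass candlestick, 64 mm wide foot, 75 mm tall, loose; origin: centre of its underside. To be left alone
- match_box: cardboard match box, 36 x 55 x 15 mm, lying flat, loose; origin: centre of its underside. To be left alone
Mind the look-alikes: they are no part of the job. What is shaped like the lamp but yellow is not meant. There is more than one size of the switch; the job needs the larger.

How it is judged:
By the outcome, as a careful person would: the job done as asked, in the order asked, and still so for the second after the job is handed in, with the robot touching nothing.
It also fails if it takes over 58 s, if anything falls off the work surface, if the arm or the gripper's body presses on something with over 40 N, if the wrist force passes 120 N, or if a joint passes its speed limit or range.

## Working session

There is one attempt and no reset: what is moved stays moved. The work goes in short steps, Python scripts to look and compute and a shell command to move; the robot and the scene stay as the last step left them, time stands still between calls to the robot, and variables do not carry over. Pictures are saved under pics/ and viewed, and the job is handed in when it is done.

```bash
ls; mkdir -p pics; python3 - <<'E'
from rig import *
import cv2, numpy as np
print(sense(), grasp_offset if not callable(grasp_offset) else grasp_offset())
for n in("scene","top"):
    p,d=capture(n); c=calibration(n)
    cv2.imwrite(f"pics/{n}0.png",p[:,:,::-1]); np.savez(f"{n}0.npz",p=p,d=d,K=c["intrinsics"],dist=c["dist"],T=c["world_from_camera"])
    print(n,c)
E
```

```text
pics
{'time_s': 0.0, 'joints': array([ 1.03560061e+00,  3.13444931e-01,  1.49844379e+00, -1.07543577e-05,
        1.33098378e+00, -2.23370374e-01]), 'dq': array([-0.00074044, -0.00131109,  0.00090177, -0.0005909 ,  0.00154242,
       -0.00034395]), 'tau': array([-1.00570614e-03, -4.12273264e+01, -2.59740150e+01, -2.78732768e-04,
        4.23362508e-03, -2.76393291e-05]), 'eef_pos': array([160.93352337, 499.45615055, 230.73514013]), 'ee_rot': array([ 0.57116111, -0.41647702,  0.57198957,  0.41611273]), 'force': array([0.06542043, 0.11901823, 0.38135703]), 'wrist_torque': array([-0.00506383, -0.069216  ,  0.02431077]), 'grip_width': 1.0002249381090522} 18.700000000000003
scene {'intrinsics': array([[400.18490244,   0.        , 279.55104591],
       [  0.        , 400.18490244, 210.49217909],
       [  0.        ,   0.        ,   1.        ]]), 'dist': array([-0.00660728,  0.        ,  0.        ,  0.        ,  0.        ]), 'world_from_camera': array([[-3.16533689e-01, -6.54804951e-01,  6.86321281e-01,
         1.15577133e+03],
       [ 9.48544229e-01, -2.24888251e-01,  2.22910565e-01,
         1.65166276e+02],
       [ 8.38265109e-03,  7.21564793e-01,  6.92296165e-01,
         7.08486896e+02],
       [ 0.00000000e+00,  0.00000000e+00,  0.00000000e+00,
         1.00000000e+00]])}
top {'intrinsics': array([[389.46716498,   0.        , 280.45810535],
       [  0.        , 389.46716498, 209.25881676],
       [  0.        ,   0.        ,   1.        ]]), 'dist': array([-0.09292529,  0.        ,  0.        ,  0.        ,  0.        ]), 'world_from_camera': array([[ 2.79911655e-02,  9.96872601e-01, -7.39020369e-02,
         5.18546251e+02],
       [-9.99581459e-01,  2.84542871e-02,  5.22108993e-03,
        -2.91551288e+01],
       [ 7.30759127e-03,  7.37249615e-02,  9.97251838e-01,
         8.99575807e+02],
       [ 0.00000000e+00,  0.00000000e+00,  0.00000000e+00,
         1.00000000e+00]])}
```

View pics/scene0.png

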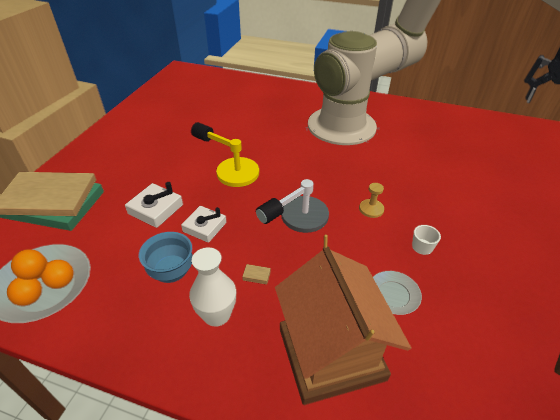

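View pics/top0.png

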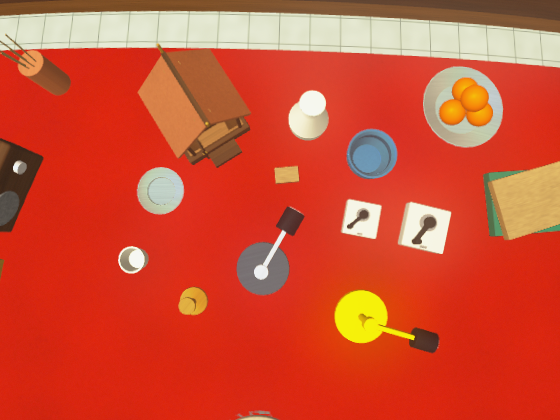

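Top view: the lamp candidates are the grey-foot lamp (262,268) and the yellow one (361,317), which is the decoy. The switch candidates are the small box (361,219) and the large box (425,228). I choose the grey lamp and the large box. Next I'll take a close crop and measure.

```bash
cat > h.py <<'E'
import numpy as np, cv2
def load(n):
    z=np.load(n+"0.npz" if not n.endswith('.npz') else n); return z
def cloud(z):
    h,w=z['d'].shape; u,v=np.meshgrid(np.arange(w),np.arange(h))
    pts=np.stack([u,v],-1).reshape(-1,1,2).astype(np.float64)
    n=cv2.undistortPoints(pts,z['K'],z['dist']).reshape(h,w,2)
    d=z['d']; P=np.stack([n[...,0]*d,-n[...,1]*d,-d],-1)
    W=P@z['T'][:3,:3].T+z['T'][:3,3]; W[d<=0]=np.nan
    return W
E
python3 - <<'E'
from h import *
z=load("top");W=cloud(z)
for n,(u,v) in dict(table=(300,300),foot=(250,280),hub=(261,271),arm=(274,248),head=(290,221),sw=(410,240),sws=(350,230),piv=(431,222),post=(417,240),house=(170,100),step=(222,152),cand=(187,303),match=(286,174),vase=(312,103),base=(0,0)).items(): print(n,(u,v),W[v,u].round(1))
p=z['p'][:,:,::-1]
cv2.imwrite("pics/crop1.png",np.hstack([cv2.resize(p[185:300,220:335],(395,395),interpolation=2),cv2.resize(p[185:300,340:455],(395,395),interpolation=2)]))
cv2.imwrite("pics/crop2.png",cv2.resize(p[40:180,130:260],None,fx=4,fy=4,interpolation=2))
E
```

```text
table (300, 300) [378.3 -84.4   0.5]
foot (250, 280) [422.3  30.4  15. ]
hub (261, 271) [451.    2.6 105.9]
arm (274, 248) [498.1 -22.4 102.4]
head (290, 221) [553.4 -53.1 117.4]
sw (410, 240) [ 521.8 -327.1   32.2]
sws (350, 230) [nan nan nan]
piv (431, 222) [ 562.7 -368.5   50. ]
post (417, 240) [ 522.  -328.9   71.8]
house (170, 100) [775.6 184.5 180.8]
step (222, 152) [712.6 104.8  15.9]
cand (187, 303) [376.8 156.9  78.1]
match (286, 174) [665.5 -44.2  15.4]
vase (312, 103) [777.7 -87.6 177.1]
base (0, 0) [1544.2 1256.5 -636.3]
```

View pics/crop1.png

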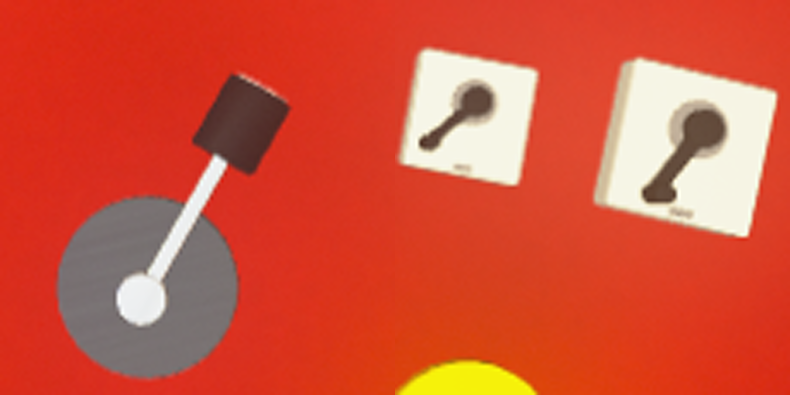

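View pics/crop2.png

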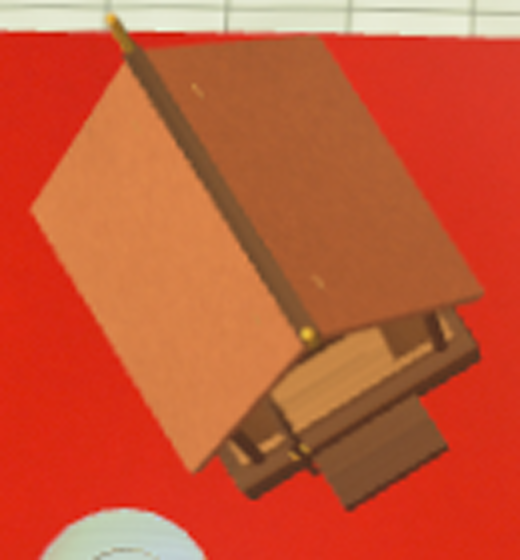

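Left crop: the grey lamp, its arm toward the upper right. Right crop: the small box (left) and large box (right), both levers front-left. Now I'll measure the house, lamp and switch.

```bash
python3 - <<'E'
from h import *
z=load("top");W=cloud(z)
def plane(poly):
    m=np.zeros(z['d'].shape,np.uint8); cv2.fillPoly(m,[np.array(poly)],1)
    P=W[(m>0)&~np.isnan(W[...,0])]; 
    c=np.median(P,0)
    for _ in range(4):
        c=P.mean(0); n=np.linalg.svd(P-c)[2][2]; r=(P-c)@n; P=P[abs(r)<max(3,2*r.std())]
    return c,n*np.sign(n[2]),r.std()
# crop2 px/4 + (130,40)
A=plane([(142,93),(160,60),(200,125),(178,152)]); B=plane([(168,57),(208,53),(244,110),(215,118)])
print(A,B)
d=np.cross(A[1],B[1]); d/=np.linalg.norm(d)
p0=np.linalg.lstsq(np.array([A[1],B[1],d]),np.array([A[1]@A[0],B[1]@B[0],d@((A[0]+B[0])/2)]),rcond=None)[0]
print("ridge",p0,d,np.degrees(np.arctan2(d[1],d[0])))
ax=d*np.sign(d[0]); ax=np.array([ax[0],ax[1],0]);ax/=np.linalg.norm(ax); lat=np.array([-ax[1],ax[0],0])
# extents along ax, at heights
H=(W-p0)@np.stack([ax,lat],1); Z=W[...,2]
ok=(abs(H[...,1])<120)&(abs(H[...,0])<180)
for lo,hi in((5,30),(30,60),(100,170),(170,240)):
    m=ok&(Z>lo)&(Z<hi); a=H[m]; print(lo,hi,m.sum(),np.percentile(a,[0.5,5,50,95,99.5],axis=0).round(1).T.tolist())
# plinth points near step
for lo,hi in((8,22),(22,34),(34,50)):
    m=ok&(Z>lo)&(Z<hi)&(H[...,0]<-40); 
    if m.sum(): a=np.c_[H[m],Z[m]]; print(lo,hi,m.sum(),a.min(0),a.max(0),np.median(a,0))
# lamp
hub=W[262:280,252:270].reshape(-1,3); k=hub[(hub[:,2]>100)]; print("hub",len(k),k.mean(0), k.min(0),k.max(0))
R=W[190:310,225:320].reshape(-1,3)
f=R[(R[:,2]>10)&(R[:,2]<20)]; (c,r)=cv2.minEnclosingCircle(f[:,:2].astype(np.float32)); print("foot",c,r,len(f))
a=R[(R[:,2]>82)]; a=a
c0=np.array([450,3]); rr=np.hypot(*(a[:,:2]-c0).T); s=a[(rr>20)&(rr<145)]; 
v=np.linalg.svd(s[:,:2]-s[:,:2].mean(0))[2][0]; v*=np.sign(v[0]); print("arm",s[:,:2].mean(0),np.degrees(np.arctan2(v[1],v[0])),rr.max())
# switch big
S=W[190:262,390:460].reshape(-1,3); t=S[(S[:,2]>28)&(S[:,2]<38)]; print("sw",cv2.minAreaRect(t[:,:2].astype(np.float32)),t[:,2].mean())
l=S[S[:,2]>62]; print("post",len(l),l.mean(0) if len(l) else 0, l.min(0),l.max(0))
l=S[(S[:,2]>44)&(S[:,2]<62)]; print(len(l),l.mean(0))
E
```

```text
(array([764.01162888, 186.2867415 , 171.94089013]), array([-0.37372205,  0.55535814,  0.74290589]), np.float64(0.957958157336349)) (array([813.47578778, 114.56442866, 172.39980215]), array([ 0.37291877, -0.5586915 ,  0.74080726]), np.float64(0.9440881947529134))
ridge [788.90509738 150.06452031 211.54152305] [0.83069179 0.55672997 0.00170051] 33.830009432723145
5 30 788 [[-170.1, -109.5, -83.5, -64.8, 68.9], [-103.4, -67.3, 0.1, 73.0, 119.0]]
30 60 841 [[-74.8, -71.9, -59.3, -36.1, -31.9], [-77.4, -67.9, -1.9, 68.3, 76.9]]
100 170 3110 [[-82.7, -78.2, -5.0, 73.5, 81.6], [-86.3, -82.2, 38.4, 82.6, 86.7]]
170 240 3997 [[-82.6, -76.8, -2.5, 75.6, 84.2], [-45.9, -40.7, 0.5, 41.0, 45.9]]
8 22 568 [-110.69628144  -78.48216467    8.02060225] [-73.17740872 119.93673594  21.95530621] [-89.73802767   0.81051402  15.82890151]
22 34 426 [-75.22852339 -79.38876056  22.10307804] [-44.91154704  78.90438024  33.97463611] [-69.05284437  -4.36348672  30.49526198]
34 50 454 [-92.42363295 -75.68889012  34.05562687] [-40.0839295   75.9548591   49.82213526] [-56.56771038  -1.2125787   40.75475222]
hub 195 [451.3348936    1.66739376 107.83158138] [434.93382359 -13.01935635 100.5162587 ] [469.50460684  16.62893876 112.52920433]
foot (449.0542297363281, 2.9770138263702393) 59.994720458984375 1845
arm [539.93167765 -45.56345944] -28.026426723004285 144.5007742900098
sw ((550.9469604492188, -364.24029541015625), (100.15206146240234, 99.50518035888672), 77.83277130126953) 34.11481855311682
post 41 [ 520.98576356 -330.64906246   70.52658349] [ 515.42716902 -338.21795895   62.20831515] [ 526.46309533 -324.94485085   75.2786459 ]
195 [ 550.50153632 -355.84015479   49.4074597 ]
```

```bash
cat >> h.py <<'E'
from scipy.spatial.transform import Rotation as R
def toolR(s): q=s['ee_rot']; return R.from_quat([q[1],q[2],q[3],q[0]])
def lin(s,target): return (toolR(s).inv().apply(np.array(target)-s['eef_pos'])/300).round(4)
def rot(s,Rt): return ((toolR(s).inv()*Rt).as_rotvec()/0.5).round(4)
def down(yaw): # tool x down, tool z (jaw axis) at world yaw deg
    y=np.radians(yaw); zt=np.array([np.cos(y),np.sin(y),0]); xt=np.array([0,0,-1.]); return R.from_matrix(np.stack([xt,np.cross(zt,xt),zt],1))
E
python3 - <<'E'
from h import *; from rig import *
s=sense(); M=toolR(s).as_matrix(); print(M.round(3), np.degrees(np.arctan2(M[1,2],M[0,2])))
for y in(-90,0,90,180): print(y,rot(s,down(y)))
print(lin(s,[500,-120,231]))
E
```

```text
[[-0.001 -0.952  0.307]
 [-0.001  0.307  0.952]
 [-1.     0.    -0.001]] 72.13540463209435
-90 [ 5.6596e+00 -1.2000e-03  3.1000e-03]
0 [ 2.518e+00 -2.300e-03  1.000e-03]
90 [-0.6236 -0.0022 -0.0008]
180 [-3.7652e+00 -1.1000e-03 -2.5000e-03]
[ 8.0000e-04 -1.7091e+00 -1.6187e+00]
```

```bash
python3 -m jog '[{"linear":[0,-0.1,-0.1],"rotation":[-0.12,0,0],"grip":0},{"linear":[0,-0.2,-0.2],"rotation":[-0.25,0,0],"grip":0},{"linear":[0,-0.3,-0.29],"rotation":[-0.4,0,0],"grip":0},{"linear":[0,-0.4,-0.38],"rotation":[-0.5,0,0],"grip":0},{"linear":[0,-0.5,-0.47],"rotation":[-0.6236,0,0],"grip":0},{"linear":[0,-0.6,-0.56],"rotation":[-0.6236,0,0],"grip":0},{"linear":[0,-0.7,-0.66],"rotation":[-0.6236,0,0],"grip":0},{"linear":[0,-0.8,-0.75],"rotation":[-0.6236,0,0],"grip":0},{"linear":[0,-0.86,-0.82],"rotation":[-0.6236,0,0],"grip":0},{"linear":[0,-0.86,-0.82],"rotation":[-0.6236,0,0],"grip":0},{"linear":[0,-0.86,-0.82],"rotation":[-0.6236,0,0],"grip":0}]' 40
python3 - <<'E'
from h import *; from rig import *
s=sense(); print(s['time_s'],s['eef_pos'],s['grip_width'],s['joints'].round(2)); print(rot(s,down(90)),lin(s,[520,-80,200]),lin(s,[520,-80,81]))
E
```

```text
time_s: 1.02
eef_pos: [331.3, 185.4, 230.9]
ee_rot: [0.5, -0.499, 0.501, 0.499]
force: [-0.1, 0.8, -0.7]
grip_width: -0.003
1.0167 [331.31730296 185.37745694 230.87995018] -0.0033080493656423024 [ 0.2  -0.02  1.88 -0.    1.27 -1.37]
[-0.0065 -0.0018 -0.002 ] [ 0.1031 -0.6319 -0.8825] [ 0.4998 -0.6323 -0.8821]
```

```bash
python3 -m jog '[{"linear":[0,-0.07,-0.11],"rotation":[0,0,0],"grip":0},{"linear":[0,-0.14,-0.22],"rotation":[0,0,0],"grip":0},{"linear":[0.02,-0.21,-0.33],"rotation":[0,0,0],"grip":0},{"linear":[0.05,-0.28,-0.44],"rotation":[0,0,0],"grip":0},{"linear":[0.08,-0.35,-0.55],"rotation":[0,0,0],"grip":0},{"linear":[0.1,-0.42,-0.66],"rotation":[0,0,0],"grip":0},{"linear":[0.1,-0.49,-0.77],"rotation":[0,0,0],"grip":0},{"linear":[0.1,-0.56,-0.88],"rotation":[0,0,0],"grip":0},{"linear":[0.1,-0.575,-0.91],"rotation":[0,0,0],"grip":0},{"linear":[0.1,-0.575,-0.91],"rotation":[0,0,0],"grip":0},{"linear":[0.2,-0.575,-0.91],"rotation":[0,0,0],"grip":0},{"linear":[0.3,-0.575,-0.91],"rotation":[0,0,0],"grip":0},{"linear":[0.4,-0.575,-0.91],"rotation":[0,0,0],"grip":0},{"linear":[0.46,-0.575,-0.91],"rotation":[0,0,0],"grip":0},{"linear":[0.5,-0.575,-0.91],"rotation":[0,0,0],"grip":0},{"linear":[0.5,-0.575,-0.91],"rotation":[0,0,0],"grip":0}]'
python3 - <<'E'
from h import *; from rig import *
s=sense(); print(s['time_s'],s['eef_pos'],s['force']); print(rot(s,down(90)))
for n in("scene","top"):
    p,d=capture(n); cv2.imwrite(f"pics/{n}1.png",p[:,:,::-1])
for th in(-25,-15,-5,5,12,18,21.6):
    t=np.radians(th);u=np.array([np.cos(t),np.sin(t)]);n=np.array([np.sin(t),-np.cos(t)])
    c=np.array([450,2.3])+68*u+(5+11*abs(n[0])+14.5*abs(n[1]))*n
    print(th,c.round(1),lin(s,[c[0],c[1],81]))
E
```

```text
time_s: 2.35
eef_pos: [501.2, -85.5, 78.8]
ee_rot: [0.499, -0.498, 0.501, 0.501]
force: [-0.8, 0.7, -0.6]
grip_width: -0.001
2.35 [501.1533787  -85.53383516  78.77664128] [-0.78764309  0.70453835 -0.62219566]
[-0.002   0.0028 -0.0113]
-25 [502.  -47.1] [-0.0072 -0.0026  0.1281]
-15 [510.  -36.4] [-0.0074 -0.0294  0.1638]
-5 [516. -24.] [-0.0074 -0.0491  0.2053]
5 [519.5 -12.1] [-0.0074 -0.0609  0.2449]
12 [521.   -4.6] [-0.0074 -0.0658  0.27  ]
18 [521.5   2.2] [-0.0074 -0.0676  0.2926]
21.6 [521.5   6.4] [-0.0074 -0.0675  0.3065]
```

View pics/scene1.png

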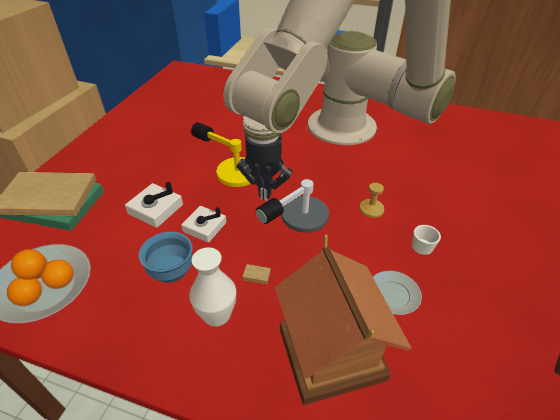

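View pics/top1.png

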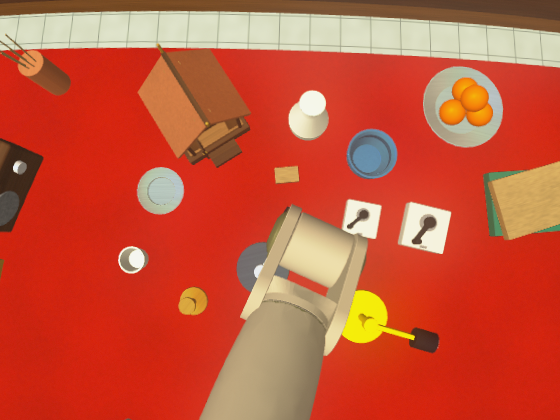

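The finger (scene 265,190) is beside the arm and clear of everything, and nothing has moved. Now I'll push gently.

```bash
python3 -m jog '[{"linear":[0,0,0.03],"rotation":[0,0,0],"grip":0},{"linear":[0,0,0.06],"rotation":[0,0,0],"grip":0},{"linear":[-0.007,0,0.09],"rotation":[0,0,0],"grip":0},{"linear":[-0.007,0,0.105],"rotation":[0,0,0],"grip":0},{"linear":[-0.007,0,0.12],"rotation":[0,0,0],"grip":0},{"linear":[-0.007,-0.006,0.13],"rotation":[0,0,0],"grip":0},{"linear":[-0.007,-0.014,0.14],"rotation":[0,0,0],"grip":0},{"linear":[-0.007,-0.021,0.15],"rotation":[0,0,0],"grip":0},{"linear":[-0.007,-0.029,0.16],"rotation":[0,0,0],"grip":0},{"linear":[-0.007,-0.034,0.17],"rotation":[0,0,0],"grip":0},{"linear":[-0.007,-0.039,0.18],"rotation":[0,0,0],"grip":0},{"linear":[-0.007,-0.044,0.19],"rotation":[0,0,0],"grip":0},{"linear":[-0.007,-0.049,0.2],"rotation":[0,0,0],"grip":0},{"linear":[-0.007,-0.049,0.2],"rotation":[0,0,0],"grip":0}]'
python3 - <<'E'
from h import *; from rig import *
s=sense(); print(s['time_s'],s['eef_pos'],s['force'])
for n in("scene",):
    p,d=capture(n); cv2.imwrite(f"pics/{n}2.png",cv2.resize(p[120:320,180:420,::-1],None,fx=3,fy=3))
for th in(0,5,12,18,21.6):
    t=np.radians(th);u=np.array([np.cos(t),np.sin(t)]);n=np.array([np.sin(t),-np.cos(t)])
    c=np.array([450,2.3])+68*u+(5+11*abs(n[0])+14.5*abs(n[1]))*n
    print(th,c.round(1),lin(s,[c[0],c[1],81]))
E
```

```text
time_s: 3.62
eef_pos: [517.8, -26.2, 83.5]
ee_rot: [0.5, -0.5, 0.501, 0.5]
force: [0.7, 0.4, -0.4]
grip_width: -0.002
3.6167 [517.8017405  -26.23171945  83.48366213] [ 0.68676374  0.40565633 -0.35663903]
0 [518.  -17.2] [ 0.0083 -0.0006  0.0301]
5 [519.5 -12.1] [ 0.0083 -0.0057  0.0471]
12 [521.   -4.6] [ 0.0082 -0.0105  0.0722]
18 [521.5   2.2] [ 0.0082 -0.0123  0.0948]
21.6 [521.5   6.4] [ 0.0082 -0.0123  0.1087]
```

View pics/scene2.png

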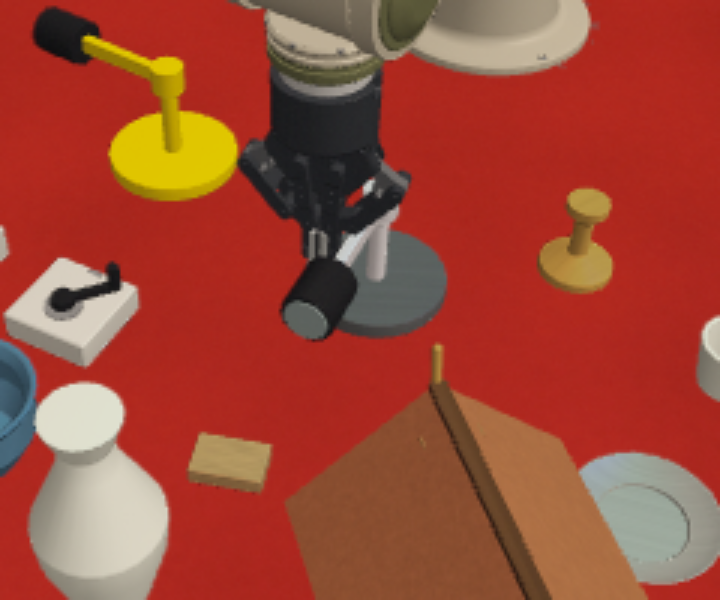

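The arm swings with the finger and the foot is in place. Continue to about 16°, then measure.

```bash
python3 -m jog '[{"linear":[0,0,0.015],"rotation":[0,0,0],"grip":0},{"linear":[0,-0.001,0.03],"rotation":[0,0,0],"grip":0},{"linear":[0,-0.003,0.04],"rotation":[0,0,0],"grip":0},{"linear":[0,-0.006,0.05],"rotation":[0,0,0],"grip":0},{"linear":[0,-0.008,0.06],"rotation":[0,0,0],"grip":0},{"linear":[0,-0.01,0.07],"rotation":[0,0,0],"grip":0},{"linear":[0,-0.011,0.08],"rotation":[0,0,0],"grip":0},{"linear":[0,-0.012,0.088],"rotation":[0,0,0],"grip":0},{"linear":[0,-0.012,0.088],"rotation":[0,0,0],"grip":0}]'
python3 - <<'E'
from h import *; from rig import *
s=sense(); print(s['time_s'],s['eef_pos'],s['force'])
p,d=capture("scene");c=calibration("scene"); np.savez("s3.npz",p=p,d=d,K=c["intrinsics"],dist=c["dist"],T=c["world_from_camera"]); cv2.imwrite("pics/scene3.png",cv2.resize(p[120:320,180:420,::-1],None,fx=3,fy=3))
E
```

```text
time_s: 4.42
eef_pos: [521.4, 0.4, 83.4]
ee_rot: [0.5, -0.5, 0.5, 0.5]
force: [0.0, 1.0, -0.1]
grip_width: -0.002
4.4167 [5.21363904e+02 4.41811522e-01 8.34452366e+01] [ 0.01581769  1.0005642  -0.0675929 ]
```

View pics/scene3.png

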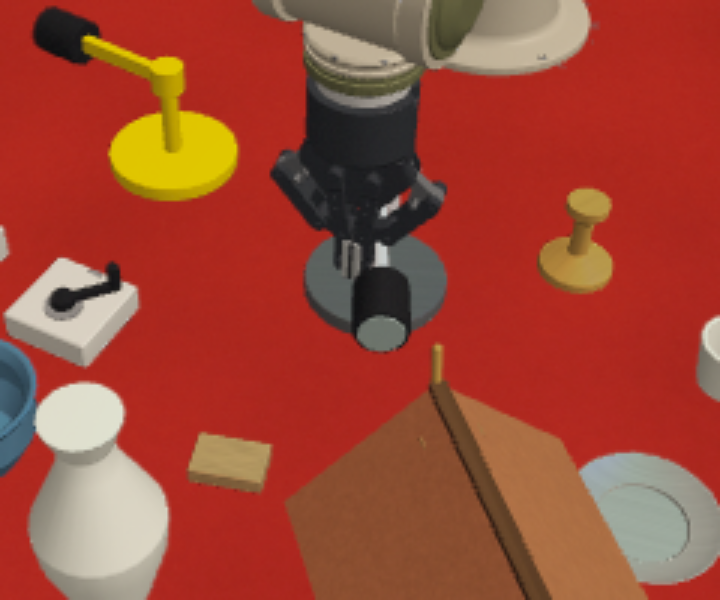

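The head points nearly toward the house; lens centre at crop (382,334), which is scene px (307,231).

```bash
python3 - <<'E'
from h import *
z=load("s3.npz");W=cloud(z)
q=W[228:235,303:312].reshape(-1,3); q=q[~np.isnan(q[:,0])]; print(np.median(q,0))
# ray at z=95
for L in [np.median(q,0)]:
    for pv in([450,2.3],[449,3],[451.3,1.7]): v=L[:2]-pv; print(np.hypot(*v),np.degrees(np.arctan2(v[1],v[0])))
# lens plane: normal
n=np.linalg.svd(q-q.mean(0))[2][2]; print(n)
# foot centre here
h=W[200:235,280:335].reshape(-1,3); f=h[(h[:,2]>12)&(h[:,2]<19)]; print(f.min(0),f.max(0),cv2.minEnclosingCircle(f[:,:2].astype(np.float32)))
z0=load("scene");W0=cloud(z0);h=W0[190:235,275:335].reshape(-1,3); f=h[(h[:,2]>12)&(h[:,2]<19)]; print(cv2.minEnclosingCircle(f[:,:2].astype(np.float32)))
E
```

```text
[587.82312207  41.88097248  95.28140743]
143.39409458192148 16.023363494764865
144.16514573101384 15.646264285890968
142.31329316178645 16.40001257436669
[-0.965926   -0.25218654  0.0582144 ]
[395.48273706 -57.18860445  12.10371528] [509.09844835  61.34163452  18.75556379] ((449.8520812988281, 1.8383835554122925), 60.231956481933594)
((450.131591796875, 3.3418304920196533), 61.019588470458984)
```

Angle is about 16°, which matches the finger model. The target is 21.6°, so about 6 mm more. Then back off and lift.

```bash
python3 -m jog '[{"linear":[0,0,0.007],"rotation":[0,0,0],"grip":0},{"linear":[0,0,0.014],"rotation":[0,0,0],"grip":0},{"linear":[0,0,0.02],"rotation":[0,0,0],"grip":0},{"linear":[0,0,0.02],"rotation":[0,0,0],"grip":0},{"linear":[0,0,0.02],"rotation":[0,0,0],"grip":0},{"linear":[0,0,-0.02],"rotation":[0,0,0],"grip":0},{"linear":[0,0,-0.08],"rotation":[0,0,0],"grip":0},{"linear":[0,0,-0.18],"rotation":[0,0,0],"grip":0},{"linear":[0,0,-0.28],"rotation":[0,0,0],"grip":0},{"linear":[-0.1,0,-0.33],"rotation":[0,0,0],"grip":0},{"linear":[-0.2,0,-0.38],"rotation":[0,0,0],"grip":0},{"linear":[-0.3,0,-0.48],"rotation":[0,0,0],"grip":0},{"linear":[-0.35,0,-0.58],"rotation":[0,0,0],"grip":0},{"linear":[-0.35,0,-0.68],"rotation":[0,0,0],"grip":0},{"linear":[-0.35,0,-0.78],"rotation":[0,0,0],"grip":0},{"linear":[-0.35,0,-0.88],"rotation":[0,0,0],"grip":0},{"linear":[-0.35,0,-0.95],"rotation":[0,0,0],"grip":0},{"linear":[-0.35,0,-0.95],"rotation":[0,0,0],"grip":0},{"linear":[-0.35,0,-0.95],"rotation":[0,0,0],"grip":0}]'
python3 - <<'E'
from h import *; from rig import *
s=sense(); print(s['time_s'],s['eef_pos'],s['force'])
for n in("scene","top"):
    p,d=capture(n);c=calibration(n); np.savez(n[0]+"4.npz",p=p,d=d,K=c["intrinsics"],dist=c["dist"],T=c["world_from_camera"]); cv2.imwrite(f"pics/{n}4.png",p[:,:,::-1])
W=cloud(load("t4.npz")); Rg=W[190:310,205:320].reshape(-1,3)
f=Rg[(Rg[:,2]>10)&(Rg[:,2]<20)]; print("foot",cv2.minEnclosingCircle(f[:,:2].astype(np.float32)))
a=Rg[Rg[:,2]>82]; rr=np.hypot(*(a[:,:2]-[450,2.3]).T); t=a[(rr>20)&(rr<150)]
v=np.linalg.svd(t[:,:2]-t[:,:2].mean(0))[2][0]; v*=np.sign(v[0]); m=t[:,:2].mean(0); print("arm",m,np.degrees(np.arctan2(v[1],v[0])),np.degrees(np.arctan2(m[1]-2.3,m[0]-450)))
print(lin(s,[513,-295,130]),lin(s,[513,-295,53]),rot(s,down(90)))
E
```

```text
time_s: 6.05
eef_pos: [520.6, -286.0, 188.1]
ee_rot: [0.5, -0.499, 0.501, 0.5]
force: [0.5, 0.8, 1.3]
grip_width: 0.002
6.05 [ 520.563866   -286.04350297  188.14679107] [0.49840343 0.77864311 1.30201162]
foot ((419.3526306152344, 40.84980392456055), 107.81016540527344)
arm [544.48508081  37.85909125] 20.079617579048506 20.623632238378285
[ 0.1938  0.0249 -0.03  ] [ 0.4505  0.0246 -0.03  ] [-0.0056  0.0003 -0.0024]
```

View pics/scene4.png

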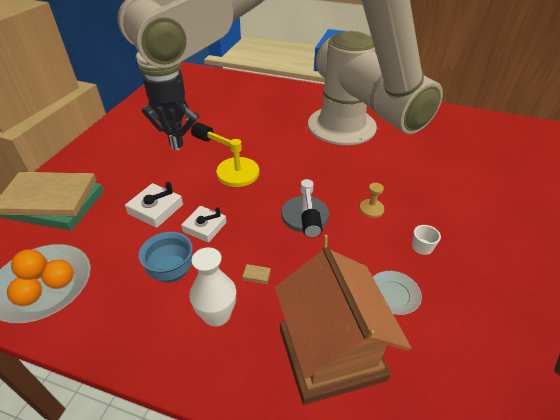

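View pics/top4.png

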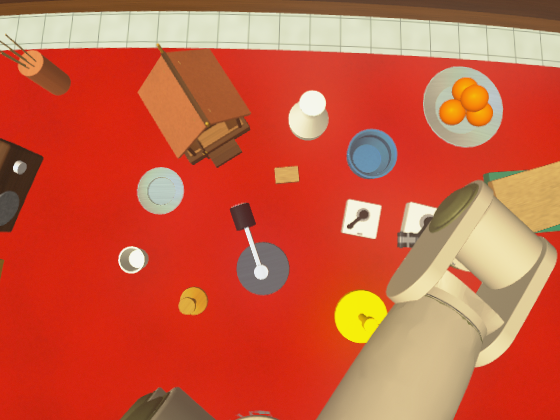

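The head now points at the doorway side of the house. Checking the aim more precisely, and the foot.

```bash
python3 - <<'E'
from h import *
from scipy.optimize import least_squares
def circ(P):
    r=least_squares(lambda x:np.hypot(P[:,0]-x[0],P[:,1]-x[1])-60,[450,2],loss='soft_l1'); return r.x.round(2)
D=np.array([739.1,116.7])
for f0,f1 in(("top0.npz","t4.npz"),("scene0.npz","s4.npz")):
  cs=[]
  for f in(f0,f1):
    W=cloud(load(f)); P=W.reshape(-1,3); P=P[~np.isnan(P[:,0])]; rr=np.hypot(*(P[:,:2]-[450,2.3]).T)
    q=P[(P[:,2]>11)&(P[:,2]<20)&(rr<68)]
    # rim points: outermost per angle bin
    an=np.degrees(np.arctan2(q[:,1]-2.3,q[:,0]-450))//10; R0=np.hypot(*(q[:,:2]-[450,2.3]).T)
    e=np.array([q[an==k][np.argmax(R0[an==k])][:2] for k in np.unique(an)])
    hub=P[(P[:,2]>105)&(rr<16)]; 
    print(f,"foot",circ(e),len(e),"hub",hub.mean(0).round(1) if len(hub) else 0)
    h=P[(P[:,2]>85)&(rr>98)&(rr<152)&(P[:,0]<600)&(abs(P[:,1])<120)]; m=(h.min(0)+h.max(0))/2; m2=h.mean(0)
    print(" head mid",m.round(1),m2.round(1),np.degrees(np.arctan2(m2[1]-2.3,m2[0]-450)))
W=cloud(load("s4.npz")); q=W[228:235,309:317].reshape(-1,3); L=np.nanmedian(q,0); print("lens",L, np.degrees(np.arctan2(L[1]-2.3,L[0]-450)),"lens->door",np.degrees(np.arctan2(D[1]-L[1],D[0]-L[0])))
p=load("s4.npz")['p'][190:250,280:350,::-1]; cv2.imwrite("pics/c5.png",cv2.resize(p,None,fx=8,fy=8))
p=load("t4.npz")['p'][50:290,130:300,::-1]; cv2.imwrite("pics/c6.png",cv2.resize(p,None,fx=2.5,fy=2.5,interpolation=2))
E
```

```text
top0.npz foot [449.94   2.89] 36 hub [449.2   2.8 108.5]
 head mid [554.2 -52.8 107.4] [556.  -54.1 111.8] -28.038414577717308
t4.npz foot [450.01   2.87] 36 hub [449.2   2.8 108.6]
 head mid [467.5 -11.3 353.5] [405.5 -71.8 486.4] -120.97273705881338
scene0.npz foot [450.92   2.61] 35 hub [450.8   2.8 107.2]
 head mid [558.6 -53.3 101.1] [564.3 -50.9 105.2] -24.939729534193297
s4.npz foot [450.85   2.11] 30 hub [451.3   1.9 107.1]
 head mid [453.3  45.  278.9] [569.7  45.9 108. ] 20.00030558483789
lens [584.05892363  52.96910248  95.22846791] 20.70465849773026 lens->door 22.345512402182166
```

View pics/c6.png

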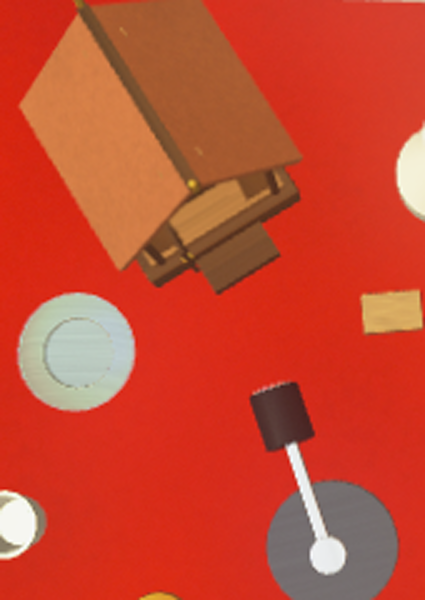

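View pics/c5.png

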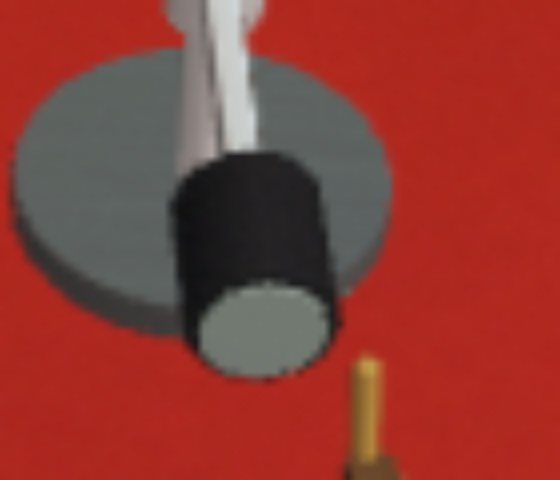

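The aim reads about 20.0–20.7° over the reliable readings, against a target of 21.5°. That is about 5 mm off the middle of a 68 mm doorway, and the foot moved <1 mm. Good. Next the switch, after checking that the gripper clears the yellow lamp's head.

```bash
python3 - <<'E'
from h import *
from rig import *
W=cloud(load("top")); q=W[325:355,405:445].reshape(-1,3); q=q[q[:,2]>70]; print("yellow head",q.min(0),q.max(0))
q=W[200:240,340:382].reshape(-1,3); q=q[q[:,2]>20]; print("small sw",q.min(0),q.max(0))
s=sense(); print(s['eef_pos'])
for t in([514,-292,120],[514,-292,54]): print(lin(s,t))
E
```

```text
yellow head [ 292.17803976 -365.21825765   78.59965593] [ 342.05794552 -294.9578247   119.00798518]
small sw [ 524.1505687  -259.98699195   20.43795741] [ 609.18615642 -174.29737186   59.44438429]
[ 521.02486076 -284.40158156  188.48296213]
[ 0.2283  0.0232 -0.0254]
[ 0.4483  0.023  -0.0254]
```

```bash
python3 -m jog '[{"linear":[0,0.012,-0.012],"rotation":[0,0,0],"grip":0},{"linear":[0.1,0.023,-0.025],"rotation":[0,0,0],"grip":0},{"linear":[0.2,0.023,-0.025],"rotation":[0,0,0],"grip":0},{"linear":[0.3,0.023,-0.025],"rotation":[0,0,0],"grip":0},{"linear":[0.38,0.023,-0.025],"rotation":[0,0,0],"grip":0},{"linear":[0.44,0.023,-0.025],"rotation":[0,0,0],"grip":0},{"linear":[0.448,0.023,-0.025],"rotation":[0,0,0],"grip":0},{"linear":[0.448,0.023,-0.025],"rotation":[0,0,0],"grip":0}]'
python3 - <<'E'
from h import *; from rig import *
s=sense(); print(s['time_s'],s['eef_pos'],s['force'],rot(s,down(90)))
p,d=capture("scene");cv2.imwrite("pics/scene7.png",cv2.resize(p[100:280,80:320,::-1],None,fx=3,fy=3))
for t in([514,-340,54],[512,-360,54],[512,-369,54]): print(lin(s,t))
E
```

```text
time_s: 6.82
eef_pos: [513.7, -291.3, 53.8]
ee_rot: [0.5, -0.499, 0.5, 0.501]
force: [0.2, -0.4, 0.5]
grip_width: 0.002
6.8167 [ 513.73146732 -291.27866337   53.79925243] [ 0.19911847 -0.44501953  0.50363613] [ 0.0003  0.0021 -0.0042]
[-0.0008 -0.0009 -0.1624]
[-0.0009  0.0058 -0.2291]
[-0.0009  0.0058 -0.2591]
```

View pics/scene7.png

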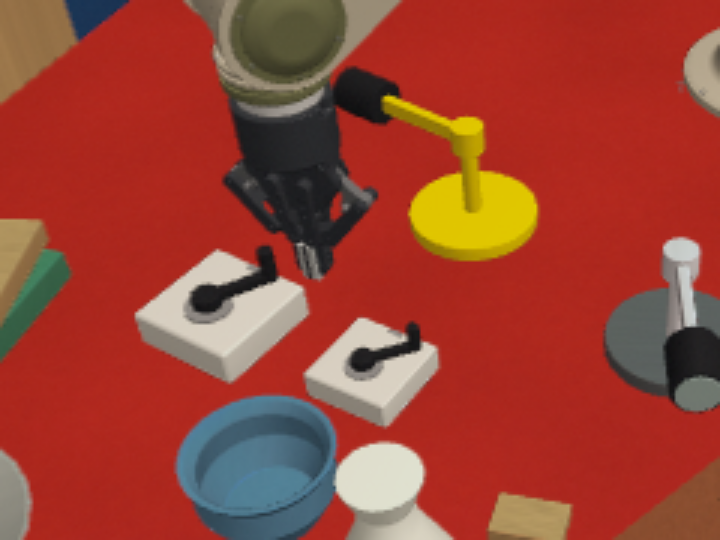

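The finger sits just beside the lever post (crop 265,258), on its left. I'll push across.

```bash
python3 -m jog '[{"linear":[0,0,-0.03],"rotation":[0,0,0],"grip":0},{"linear":[0,0,-0.05],"rotation":[0,0,0],"grip":0},{"linear":[0,0,-0.07],"rotation":[0,0,0],"grip":0},{"linear":[0,0,-0.09],"rotation":[0,0,0],"grip":0},{"linear":[0,0,-0.105],"rotation":[0,0,0],"grip":0},{"linear":[0,0.002,-0.12],"rotation":[0,0,0],"grip":0},{"linear":[0,0.004,-0.135],"rotation":[0,0,0],"grip":0},{"linear":[0,0.006,-0.15],"rotation":[0,0,0],"grip":0},{"linear":[0,0.006,-0.165],"rotation":[0,0,0],"grip":0},{"linear":[0,0.006,-0.18],"rotation":[0,0,0],"grip":0},{"linear":[0,0.006,-0.195],"rotation":[0,0,0],"grip":0},{"linear":[0,0.006,-0.21],"rotation":[0,0,0],"grip":0},{"linear":[0,0.006,-0.225],"rotation":[0,0,0],"grip":0},{"linear":[0,0.006,-0.235],"rotation":[0,0,0],"grip":0},{"linear":[0,0.006,-0.245],"rotation":[0,0,0],"grip":0},{"linear":[0,0.006,-0.245],"rotation":[0,0,0],"grip":0}]'
python3 - <<'E'
from h import *; from rig import *
s=sense(); print(s['time_s'],s['eef_pos'],s['force'],rot(s,down(90)))
p,d=capture("scene");cv2.imwrite("pics/scene8.png",cv2.resize(p[100:280,80:320,::-1],None,fx=3,fy=3))
E
```

```text
time_s: 8.2
eef_pos: [512.6, -366.0, 55.2]
ee_rot: [0.5, -0.5, 0.5, 0.5]
force: [-0.7, 0.1, 0.4]
grip_width: 0.001
8.2 [ 512.62444524 -366.00722419   55.15871385] [-0.7229712   0.0906054   0.36320026] [-0.0005 -0.0023  0.0004]
```

View pics/scene8.png

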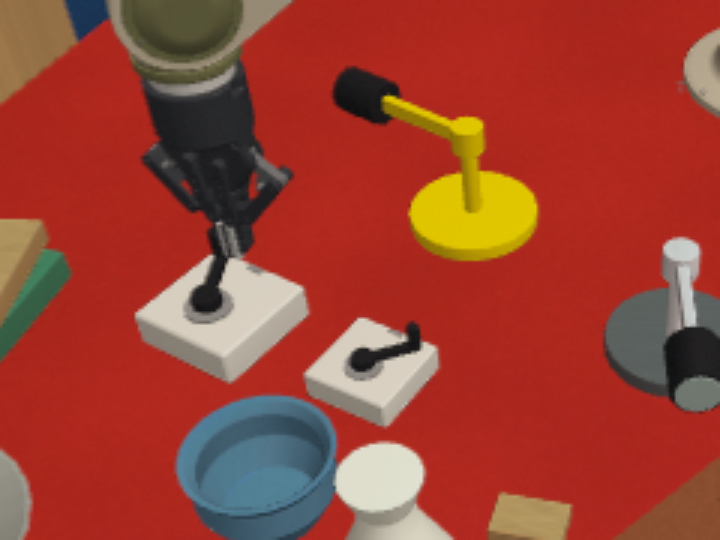

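```bash
python3 -m jog '[{"linear":[0,0,-0.006],"rotation":[0,0,0],"grip":0},{"linear":[0,0,-0.012],"rotation":[0,0,0],"grip":0},{"linear":[0,0,-0.016],"rotation":[0,0,0],"grip":0},{"linear":[0,0,-0.016],"rotation":[0,0,0],"grip":0}]'; python3 -m jog '[{"linear":[0,0,-0.004],"rotation":[0,0,0],"grip":0},{"linear":[0,0,-0.008],"rotation":[0,0,0],"grip":0},{"linear":[0,0,-0.008],"rotation":[0,0,0],"grip":0}]'
```

```text
time_s: 8.58
eef_pos: [512.6, -370.7, 55.2]
ee_rot: [0.5, -0.5, 0.5, 0.5]
force: [0.7, 1.0, 0.4]
grip_width: -0.002
time_s: 8.83
eef_pos: [512.6, -373.3, 55.2]
ee_rot: [-0.5, 0.5, -0.5, -0.5]
force: [0.2, 1.3, -0.4]
grip_width: -0.0
```

```bash
python3 -m jog '[{"linear":[0,0,-0.004],"rotation":[0,0,0],"grip":0},{"linear":[0,0,-0.008],"rotation":[0,0,0],"grip":0},{"linear":[0,0,-0.008],"rotation":[0,0,0],"grip":0}]'; 
python3 - <<'E'
from h import *; from rig import *
s=sense(); print(s['eef_pos'],s['force'])
p,d=capture("scene");cv2.imwrite("pics/scene9.png",cv2.resize(p[160:220,110:190,::-1],None,fx=8,fy=8,interpolation=2))
E
```

```text
time_s: 9.08
eef_pos: [512.7, -375.3, 55.1]
ee_rot: [0.5, -0.5, 0.5, 0.5]
force: [2.3, 4.3, 1.7]
grip_width: -0.003
[ 512.66966812 -375.29596307   55.08805031] [2.28831835 4.33754647 1.68776362]
```

View pics/scene9.png

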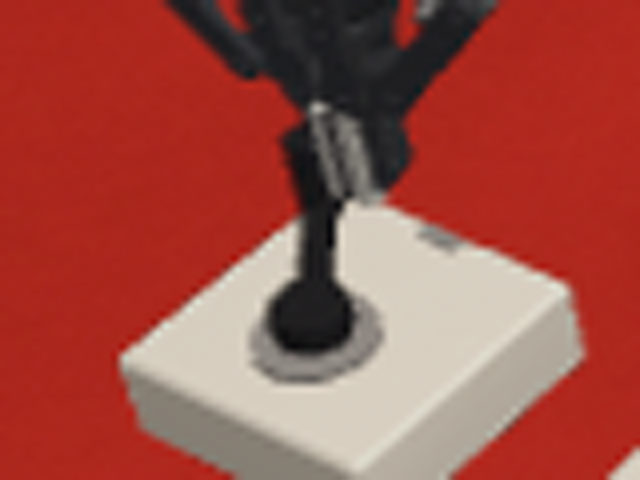

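Force is starting to rise, which suggests the stop. I'll press slightly further to confirm.

```bash
python3 -m jog '[{"linear":[0,0,-0.004],"rotation":[0,0,0],"grip":0},{"linear":[0,0,-0.006],"rotation":[0,0,0],"grip":0},{"linear":[0,0,-0.006],"rotation":[0,0,0],"grip":0}]'
```

```text
time_s: 9.38
eef_pos: [512.7, -375.7, 54.9]
ee_rot: [0.5, -0.499, 0.5, 0.501]
force: [0.6, 7.9, 2.8]
grip_width: -0.002
```

```bash
python3 -m jog '[{"linear":[0,0,-0.006],"rotation":[0,0,0],"grip":0},{"linear":[0,0,-0.012],"rotation":[0,0,0],"grip":0},{"linear":[0,0,-0.012],"rotation":[0,0,0],"grip":0}]'; python3 -m jog '[{"linear":[0,0,0.005],"rotation":[0,0,0],"grip":0},{"linear":[0,0,0.02],"rotation":[0,0,0],"grip":0},{"linear":[0,0,0.05],"rotation":[0,0,0],"grip":0},{"linear":[0,0,0.12],"rotation":[0,0,0],"grip":0},{"linear":[0,0,0.2],"rotation":[0,0,0],"grip":0},{"linear":[-0.1,0.05,0.25],"rotation":[0,0,0],"grip":0},{"linear":[-0.2,0.1,0.25],"rotation":[0,0,0],"grip":0},{"linear":[-0.3,0.2,0.25],"rotation":[0,0,0],"grip":0},{"linear":[-0.4,0.3,0.25],"rotation":[0,0,0],"grip":0},{"linear":[-0.5,0.4,0.25],"rotation":[0,0,0],"grip":0},{"linear":[-0.5,0.5,0.25],"rotation":[0,0,0],"grip":0},{"linear":[-0.5,0.5,0.25],"rotation":[0,0,0],"grip":0},{"linear":[-0.5,0.5,0.25],"rotation":[0,0,0],"grip":0}]'
python3 - <<'E'
from h import *; from rig import *
s=sense(); print(s['time_s'],s['eef_pos'],s['force'])
for n in("scene","top"):
    p,d=capture(n);c=calibration(n); np.savez(n[0]+"9.npz",p=p,d=d,K=c["intrinsics"],dist=c["dist"],T=c["world_from_camera"]); cv2.imwrite(f"pics/{n}10.png",p[:,:,::-1])
    W=cloud(load(n[0]+"9.npz")).reshape(-1,3); q=W[(abs(W[:,0]-545)<55)&(abs(W[:,1]+365)<55)]
    l=q[(q[:,2]>58)&(q[:,2]<80)]; m=l.mean(0); print(n,"post",len(l),m,np.degrees(np.arctan2(m[1]+366.8,m[0]-562.7))%360)
E
```

```text
time_s: 9.63
eef_pos: [512.7, -376.3, 54.7]
ee_rot: [0.501, -0.497, 0.498, 0.503]
force: [-0.4, 17.0, 6.6]
grip_width: -0.003
time_s: 10.72
eef_pos: [362.3, -302.9, 206.4]
ee_rot: [0.502, -0.498, 0.499, 0.502]
force: [0.9, -0.3, -0.2]
grip_width: -0.004
10.7167 [ 362.27365233 -302.93636568  206.38039065] [ 0.93494548 -0.33249257 -0.21457744]
scene post 36 [ 516.75708893 -392.83740875   66.74368915] 209.54170142136275
top post 50 [ 514.66688734 -391.40292616   69.56605809] 207.12187051867582
```

View pics/scene10.png

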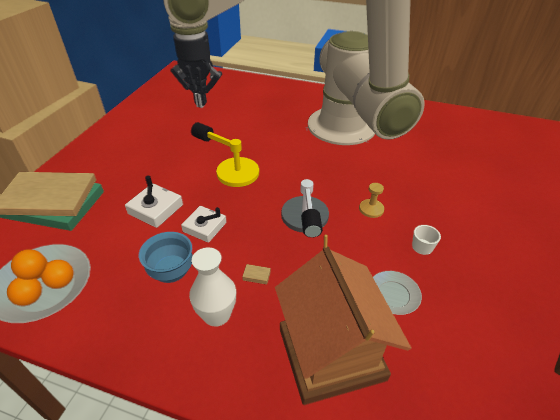

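View pics/top10.png

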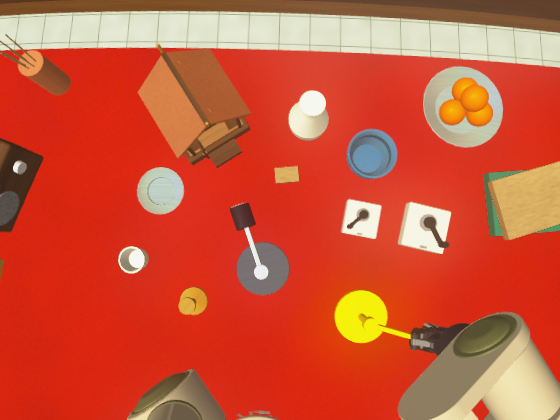

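The big box's lever now points front-right at about 208° world, where the on stop should be. Nothing else has moved, and the gripper is about 85 mm above the yellow lamp.

```bash
python3 -c "
from rig import *
print(finish_job())"
```

```text
the job is handed in; nothing more can be done
None
```

I swung the grey lamp's arm round until it pointed into the spirit house doorway. Then I pushed the lever on the larger switch box across to its on stop, drew back and handed the job in at about 11 s. Neither the camera pictures nor the hand-in reported whether the lamp actually lit.

- **Lamp aim:** my readings put the arm at 20.0–20.7°, against about 21.5° to the doorway's middle. That is roughly 5 mm off centre in a 68 mm opening. I left that small offset uncorrected because it is about as large as the measuring error.
- **Lamp foot:** it moved less than 1 mm by the overhead and scene cameras. One early fit gave a wrong value because it picked up other things near the lamp; I redid it.
- **Switch lever:** it held against 17 N at the stop, and afterwards read 207–209.5° against an expected 208°. At the start it read about 10° past its off stop, unlike the smaller switch.
- **Other things:** the final pictures show everything else on the altar where it was, with the gripper clear of everything.

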